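# Change-over of two reagent cartridges in their push-push bays

### The arm

A 7-joint arm with a two-finger parallel gripper is mounted at the origin on the work surface. World frame = base frame: x ahead of the robot, y to its left, z up, the work surface at z = 0. Lengths are in m, angles in rad, forces in N, time in s.
With the tool pointing down it reaches from about 0.4 to 0.875 m from the base axis. Payload 6.5 kg.
Tool frame: the origin (TCP) lies midway between the tips of the shut fingers; the grasp point (between the pads) lies 19 mm behind it (arm.grip_point_offset is the distance from the TCP to the grasp point, in m); z points along the fingers, y is the line along which they close (so a half turn about z gives the same grasp; the last joint's range is limited). The gripper opens to 85 mm and grips with 20 to 120 N. Pads are 22 mm wide; open, the fingers measure 114 mm over their backs; the gripper's body (76 mm by 85 mm) begins 54 mm behind the grasp point. The pads swing forward as they close: fully open they stand 13 mm farther back than shut.
Start: joints at [-1.171, 0.536, -0.004, 1.538, 0.003, 1.067, -0.071], TCP at [0.292, 0.581, 0.231] pointing down, gripper open.
Joint ranges: [-2.7, 2.7], [-0.37, 2.16], [-1.27, 1.26], [0.24, 2.4], [-1.31, 4.45], [0.19, 1.91], [-2.76, 2.76]. Speed limits (rad/s): [2.39, 2.39, 3.14, 3.14, 3.14, 3.14, 3.14].

### API

Orientations are given as a 3x3 rotation matrix whose columns are the frame's x, y, z axes.
In Python, from cell import readout, capture, arm, finder gives the robot as it stands.
- The arm moves only by the tool step_arm, never from a script. Its argument "steps" is a list of rows, each a list of 7 numbers: the shift along the tool's x, y, z in cm, then the turn, a rotation vector about the tool's x, y, z in degrees, then the finger opening in cm, from 0 to 8.54. A call has 1 to 10 rows; each row shifts and turns the commanded pose from where the row before left it, along the tool's axes as they then stand; what a row does not reach is not made up. A row lasts 1/12 s, in which the tool goes at most 41.7 mm and 7.16 degrees, less where a joint would pass 70% of its speed; a pose out of reach is approached as far as the arm can. A call with a gripper value outside its range is refused whole. The fingers move at their own pace and stop on an object; "newtons" is the grip in N (left out, the last holds). Time passes only in rows, so rows that do not move let the fingers close. It gives the time, the measured TCP pose, the force, the opening and the grip force at its end, in the units of the state.
- readout.get_state(): the state, without advancing time (a new reading comes with each control period).
- capture(name): name is "side" or "top" or "wrist"; returns a dict with "img" (400x640x3 uint8, blue, green, red), "fx", "fy", "cx", "cy" (pixels), "dist" ([k1, k2, p1, p2, k3] as OpenCV has them; the pictures are not rectified), "cam_to_world" (4x4, takes a point from camera to world coordinates). Camera axes: x right, y up, looking along -z (the intrinsics and any distortion apply to the point x, -y, -z); pixel columns grow to the right and rows downward; lengths in m; the calibration is good to about 2 mm. A picture is of the moment at which its call begins. There is no depth.
- arm.close_job(): hands the job in; it is judged then, once.
Trained networks look in the newest picture that a camera, given by its name, has taken for a name from the list of things; names that differ only in an ending like _2 or _b are one class to them, and where a whole thing is asked for, a point or a joint stands for the part that bears it (a point fixed in the world has none). Each returns a list of dicts, best first, with "p" (0 to 1); they miss things now and then, are a little off and sometimes report something else, mostly with a low value. They report only what shows in the picture. A call takes as long as a camera call. They do not tell look-alikes from the thing itself.
- finder.trace(camera, thing): "mask" (400x640 bool, what is visible of it) and "at" ([column, row] in pixels, amid what is visible of it).
The state is a dict: "time": time; "joint_positions": joint angles; "dq": joint speeds; "joint_efforts": joint torques, N m; "tool_pos": TCP position; "tcp_rot": TCP orientation; "wrist_force": force on the tool from outside, world axes, zero at the start; "torque": the same for the moment, N m; "grip_width": finger opening in m; "gripper_force": force on a finger pad.
Only numpy, scipy, OpenCV 4.12 (cv2) and the standard library are available. Lean on these libraries where they do the work, as an engineer would, in place of code of your own. Each camera call takes 0.05 s, during which the arm holds its last target. There are 200 camera calls.

### The job

In the cartridge station on the lab bench, push the green-capped cartridge, which stands proud, down into its slot until its catch holds it down by itself. The red-capped cartridge is spent: press it and let go so that its catch ejects it, and leave it standing raised in its slot. Leave the blue-capped and yellow-capped cartridges as they are.

Things in the scene. Friction and masses are not known exactly. Their poses are not given: they have to be found in the camera images.
- cart_green: Loose white cartridge with a flat green cap as its whole top: an upright box 44 (its x) x 30 (its y) x 90 mm tall (z), 0.12 kg. Origin at the centre of its underside. It stands in its own slot of the station (2 mm clear all round). It starts raised: origin 55 mm, cap top 145 mm above the table. Caught down, its origin is at 30 mm and its cap top at 120 mm.
- cart_red: The same, cap red; starts caught down. Every slot has a spring lift with a push-push catch: press straight down, within 10 mm of the cap's centre, until the cap top is at 112 mm (it works below 113, hard stop at 110), then let go. A raised one stays caught, a caught one springs up within 0.5 s. Pressed less far it goes back as it was. Takes 3 to 6 N at up to 50 mm/s, more if faster.
- cart_blue: The same with a blue cap; caught down, in use, to be left alone. The station is a fixed console with red front and back; its white deck is 100 mm above the table, so caps stand 20 mm (caught) or 45 mm (raised) above it. It has four slots in a row, 84 mm apart along the cartridges' y axis, colours in any order.
- cart_yellow: The same with a yellow cap; stands raised (cap top 145 mm above the table), to be left alone; slot and catch like the others.
There are look-alikes about, which are no part of the job. What is shaped like the cart_green but pink is not meant.

How it is judged:
By the outcome, as a careful person would: the job done as asked, in the order asked, and still so for the second after the job is handed in, with the robot touching nothing.
It also fails if it takes over 35 s, if anything falls off the work surface, if the arm or the gripper's body presses on something with over 40 N, if the wrist force passes 120 N, or if a joint passes its speed limit or range.

## Working session

There is one attempt and no reset: what is moved stays moved. The work goes in short steps, Python scripts to look and compute and a tool call to move; the robot and the scene stay as the last step left them, time stands still between calls to the robot, and variables do not carry over. Pictures are saved under pics/ and viewed, at most 10 in all, crops included, and the job is handed in when it is done.

Besides the shell and the picture viewer there is one more tool, called after "Call:" as a command line: name --pt "numbers of a row" for each row, then --argument value for the rest. step_arm: Moves the arm, as the interface text tells. Its arguments: {"type":"object","properties":{"steps":{"type":"array"},"newtons":{"type":"number"}},"required":["steps"]}

```bash
mkdir -p pics; cat > h.py <<'E'
import numpy as np, cv2
from cell import readout, capture, arm, finder
def ray(c,uv):
    K=np.array([[c["fx"],0,c["cx"]],[0,c["fy"],c["cy"]],[0,0,1]])
    p=cv2.undistortPoints(np.array([[uv]],float),K,np.array(c["dist"],float))[0,0]
    T=np.array(c["cam_to_world"]); return T[:3,3],T[:3,:3]@np.array([p[0],-p[1],-1])
def at_z(c,uv,z):
    o,d=ray(c,uv); return o+d*(z-o[2])/d[2]
E
python3 - <<'E'
from h import *
ims=[]
for n in ("top","side"):
    c=capture(n); cv2.imwrite(f"pics/{n}0.png",c["img"])
    for t,z in (("cart_green",.145),("cart_red",.12),("cart_blue",.12),("cart_yellow",.145)):
        for r in finder.trace(n,t)[:3]:
            print(n,t,round(r["p"],2),np.round(r["at"]),r["mask"].sum(),np.round(at_z(c,r["at"],z),3))
s=readout.get_state(); print(s["time"],s["tool_pos"],np.round(s["tcp_rot"],3))
E
```

```text
top cart_green 0.8 [244. 199.] 651 [0.546 0.182 0.145]
top cart_green 0.74 [234. 268.] 666 [0.432 0.198 0.145]
top cart_green 0.72 [312. 206.] 533 [0.531 0.067 0.145]
top cart_red 0.72 [452. 189.] 576 [ 0.558 -0.173  0.12 ]
top cart_blue 0.79 [407. 192.] 538 [ 0.554 -0.096  0.12 ]
top cart_yellow 0.97 [358. 204.] 565 [ 0.533 -0.01   0.145]
side cart_green 0.84 [300. 172.] 841 [0.525 0.045 0.145]
side cart_green 0.73 [238. 170.] 867 [0.426 0.076 0.145]
side cart_green 0.6 [298. 150.] 309 [0.535 0.107 0.145]
side cart_red 0.68 [371. 289.] 1013 [ 0.558 -0.187  0.12 ]
side cart_blue 0.64 [342. 245.] 754 [ 0.548 -0.105  0.12 ]
side cart_yellow 0.9 [318. 201.] 1063 [ 0.533 -0.032  0.145]
0.5 [0.29190116 0.58073133 0.23123679] [[-0.893  0.449 -0.   ]
 [ 0.449  0.893 -0.   ]
 [-0.    -0.    -1.   ]]
```

View pics/top0.png

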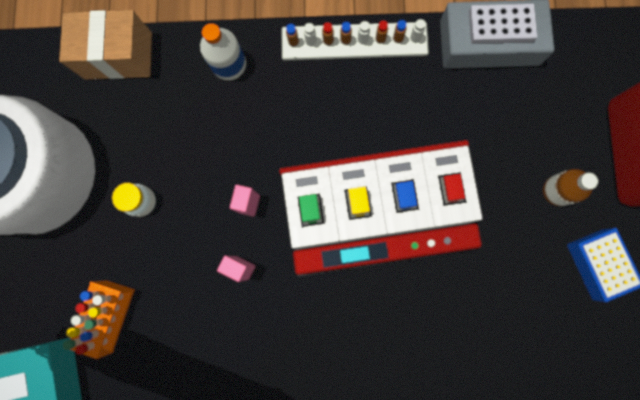

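View pics/side0.png

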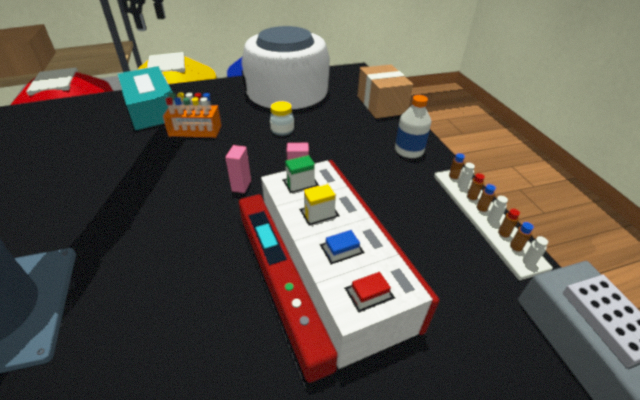

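The top view shows green (310,208), yellow (358,201), blue (405,195) and red (454,188) in the station. The two pink look-alikes at (244,199) and (234,268) stand outside it, and the finder wrongly ranks them first for green. Next I refine the cap centres by colour.

```bash
cat >> h.py <<'E'
G={"green":((310,208),(300,170),(45,80),.145),"yellow":((358,201),(318,200),(22,35),.145),"blue":((405,195),(342,243),(105,125),.12),"red":((454,188),(371,289),(-6,8),.12)}
def cap_mask(c,seed,hue,r=26):
    hsv=cv2.cvtColor(c["img"],cv2.COLOR_BGR2HSV).astype(int); h=(hsv[...,0]+90)%180-90 if hue[0]<0 else hsv[...,0]
    m=((h>=hue[0])&(h<=hue[1])&(hsv[...,1]>120)&(hsv[...,2]>70)).astype(np.uint8)
    w=np.zeros_like(m); u,v=map(int,seed); w[max(v-r,0):v+r,max(u-r,0):u+r]=1
    n,l,s,ce=cv2.connectedComponentsWithStats(m*w); 
    return (l==1+np.argmax(s[1:,4])).astype(np.uint8)
E
python3 - <<'E'
from h import *
c=capture("top"); P={}
for k,(t,sd,hu,z) in G.items():
    m=cap_mask(c,t,hu); cn=max(cv2.findContours(m,0,2)[0],key=cv2.contourArea)
    q=np.array([at_z(c,p[0],z)[:2]*1000 for p in cn],np.float32)
    b=cv2.minAreaRect(q); P[k]=np.array(b[0])
    print(k,m.sum(),np.round(b[0],1),np.round(b[1],1),round(b[2],1))
d=P["red"]-P["green"]; print(d,np.hypot(*d)/84,np.degrees(np.arctan2(*d[::-1])))
for a,b in (("green","yellow"),("yellow","blue"),("blue","red")): print(np.round(P[b]-P[a],1))
print(c["cam_to_world"][:3,3] if hasattr(c["cam_to_world"],'shape') else c["cam_to_world"])
E
```

```text
green 455 [526.9  72.4] [45.6 29.8] 6.9
yellow 522 [537.1 -11. ] [48.7 32.1] 6.4
blue 467 [549.7 -93.8] [47.5 30.6] 7.7
red 462 [ 560.1 -176.2] [48. 30.] 6.8
[  33.18450928 -248.53736877] 2.985035317471857 -82.39489383667731
[ 10.2 -83.4]
[ 12.7 -82.7]
[ 10.3 -82.4]
[0.44174251 0.02465532 0.907471  ]
```

Call:
step_arm --pt "-2.2 -1.75 0 0 0 0 0" --pt "-2.2 -1.75 0 0 0 0 0" --pt "-2.2 -1.75 0 0 0 0 0" --pt "-2.2 -1.75 0 0 0 0 0" --pt "-2.2 -1.75 0 0 0 0 0" --pt "-2.2 -1.75 0 0 0 0 0" --pt "-2.2 -1.75 0 0 0 0 0" --pt "-2.2 -1.75 0 0 0 0 0" --pt "-2.2 -1.75 0 0 0 0 0" --pt "-2.2 -1.75 0 0 0 0 0"

```text
time: 1.38
tool_pos: [0.4104, 0.3244, 0.2315]
tcp_rot: [[-0.894, 0.449, 0.0], [0.449, 0.894, 0.0], [-0.0, 0.001, -1.0]]
wrist_force: [0.4, 0.0, 0.1]
grip_width: 0.0002
gripper_force: 0.0
```

Call:
step_arm --pt "-2.2 -1.75 0 0 0 0 0" --pt "-2.2 -1.75 0 0 0 0 0" --pt "-2.2 -1.75 0 0 0 0 0" --pt "-2.2 -1.75 0 0 0 0 0" --pt "-2.2 -1.75 0 0 0 0 0" --pt "-2.2 -1.75 0 0 0 0 0" --pt "-2.2 -1.75 0 0 0 0 0" --pt "-2.2 -1.75 0 0 0 0 0" --pt "-2.2 -1.75 0 0 0 0 0" --pt "0 0 0 0 0 0 0"

```text
time: 2.22
tool_pos: [0.5183, 0.0895, 0.2317]
tcp_rot: [[-0.89, 0.456, 0.002], [0.456, 0.89, -0.003], [-0.003, -0.002, -1.0]]
wrist_force: [-0.0, -0.4, -0.0]
grip_width: 0.0
gripper_force: 0.0
```

Call:
step_arm --pt "-1.6 -1.2 2 0 0 0 0" --pt "0 0 2.5 0 0 0 0" --pt "0 0 1.5 0 0 0 0" --pt "0 0 0 0 0 0 0" --pt "0 0 0 0 0 0 0"

```text
time: 2.63
tool_pos: [0.5245, 0.0783, 0.1711]
tcp_rot: [[-0.894, 0.449, -0.001], [0.449, 0.894, -0.0], [0.001, -0.001, -1.0]]
wrist_force: [0.1, -0.4, 0.9]
grip_width: 0.0
gripper_force: 0.0
```

```bash
python3 - <<'E'
from h import *
s=readout.get_state(); print(s["time"],s["tool_pos"],np.round(s["tcp_rot"],3))
c=capture("wrist"); a=c["img"]; b=capture("side")["img"]; cv2.imwrite("pics/w1.png",np.vstack([cv2.resize(a,(480,300)),cv2.resize(b[100:350,150:550],(480,300))]))
for k in ("green","yellow","blue","red"):
    z=G[k][3]; hu=G[k][2]; m=cap_mask(c,(320,200),hu,1000)
    if m.sum()>300:
        cn=max(cv2.findContours(m,0,2)[0],key=cv2.contourArea)
        q=np.array([at_z(c,p[0],z)[:2]*1000 for p in cn],np.float32); b=cv2.minAreaRect(q)
        print(k,m.sum(),np.round(b[0],1),np.round(b[1],1),round(b[2],1))
E
```

```text
2.6333 [0.52453617 0.07830296 0.171108  ] [[-0.894  0.449 -0.001]
 [ 0.449  0.894 -0.   ]
 [ 0.001 -0.001 -1.   ]]
yellow 1413 [527.8 -12.2] [24.  35.6] 6.7
blue 1207 [543.2 -94.6] [31.9 38.7] 7.0
red 11051 [457.5 -23.2] [ 34.3 265.2] 7.1
```

View pics/w1.png

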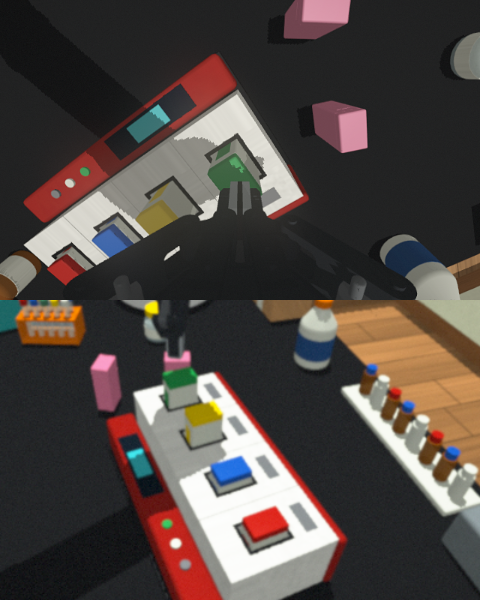

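The composite picture shows the shut fingertips over the green cap, at about (235,170) in the wrist view on top. They sit about 6 mm off centre. I'll correct that and press at 48 mm/s or less.

Call:
step_arm --pt "-0.5 -0.4 1.0 0 0 0 0" --pt "0 0 1.0 0 0 0 0" --pt "0 0 0.0 0 0 0 0" --pt "0 0 0 0 0 0 0"

```text
time: 3.07
tool_pos: [0.5271, 0.072, 0.1506]
tcp_rot: [[-0.893, 0.449, -0.002], [0.449, 0.893, -0.0], [0.001, -0.001, -1.0]]
wrist_force: [-0.3, -0.4, 0.9]
grip_width: -0.0001
gripper_force: 0.0
```

Call:
step_arm --pt "0 0 0.35 0 0 0 0" --pt "0 0 0.35 0 0 0 0" --pt "0 0 0.35 0 0 0 0" --pt "0 0 0.35 0 0 0 0" --pt "0 0 0.35 0 0 0 0" --pt "0 0 0.35 0 0 0 0" --pt "0 0 0.35 0 0 0 0" --pt "0 0 0.35 0 0 0 0" --pt "0 0 0.35 0 0 0 0" --pt "0 0 0 0 0 0 0"

```text
time: 3.9
tool_pos: [0.5276, 0.0722, 0.1192]
tcp_rot: [[-0.894, 0.449, -0.0], [0.449, 0.894, -0.0], [0.0, -0.0, -1.0]]
wrist_force: [1.9, 0.6, 2.8]
grip_width: 0.0001
gripper_force: 1.5
```

Call:
step_arm --pt "0 0 0.35 0 0 0 0" --pt "0 0 0.25 0 0 0 0" --pt "0 0 0.15 0 0 0 0" --pt "0 0 0 0 0 0 0" --pt "0 0 0 0 0 0 0"

```text
time: 4.32
tool_pos: [0.5278, 0.0722, 0.1123]
tcp_rot: [[-0.894, 0.449, 0.0], [0.449, 0.894, 0.0], [-0.0, 0.0, -1.0]]
wrist_force: [0.3, -0.2, 3.4]
grip_width: -0.0
gripper_force: 1.8
```

Call:
step_arm --pt "0 0 0.1 0 0 0 0" --pt "0 0 0 0 0 0 0" --pt "0 0 0 0 0 0 0"

```text
time: 4.57
tool_pos: [0.5278, 0.0722, 0.1114]
tcp_rot: [[-0.893, 0.449, 0.0], [0.449, 0.893, 0.0], [-0.0, 0.0, -1.0]]
wrist_force: [0.0, -0.4, 4.7]
grip_width: -0.0003
gripper_force: 1.8
```

Call:
step_arm --pt "0 0 -0.4 0 0 0 0" --pt "0 0 -0.6 0 0 0 0" --pt "0 0 -1 0 0 0 0" --pt "0 0 -2 0 0 0 0" --pt "0 0 -3 0 0 0 0" --pt "0 0 -2 0 0 0 0" --pt "0 0 0 0 0 0 0"

```text
time: 5.15
tool_pos: [0.5299, 0.0723, 0.2059]
tcp_rot: [[-0.893, 0.45, 0.006], [0.45, 0.893, 0.001], [-0.005, 0.004, -1.0]]
wrist_force: [1.0, 0.2, -0.6]
grip_width: 0.0001
gripper_force: 0.0
```

```bash
python3 - <<'E'
from h import *
s=readout.get_state(); print(s["tool_pos"],s["wrist_force"])
cv2.imwrite("pics/s2.png",capture("side")["img"][100:400,150:550])
E
```

```text
[0.52986643 0.07230284 0.20585734] [ 1.03464346  0.22617618 -0.59575546]
```

View pics/s2.png

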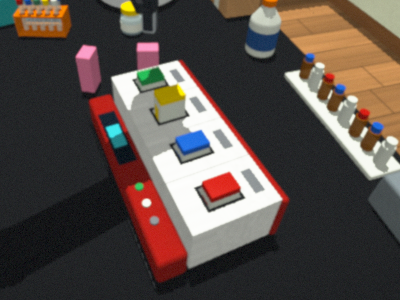

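Green is now caught down, at (150,75) in the crop. Next, over to red.

Call:
step_arm --pt "-1.4 -2.07 0 0 0 0 0" --pt "-1.4 -2.07 0 0 0 0 0" --pt "-1.4 -2.07 0 0 0 0 0" --pt "-1.4 -2.07 0 0 0 0 0" --pt "-1.4 -2.07 0 0 0 0 0" --pt "-1.4 -2.07 0 0 0 0 0" --pt "-1.4 -2.07 0 0 0 0 0" --pt "-1.4 -2.07 0 0 0 0 0" --pt "-1.4 -2.07 0 0 0 0 0" --pt "-1.4 -2.07 0 0 0 0 0"

```text
time: 6.03
tool_pos: [0.5586, -0.1765, 0.2002]
tcp_rot: [[-0.893, 0.449, -0.003], [0.449, 0.893, 0.001], [0.003, -0.001, -1.0]]
wrist_force: [0.0, -0.1, -0.8]
grip_width: -0.0005
gripper_force: 0.0
```

Call:
step_arm --pt "0 0 2 0 0 0 0" --pt "0 0 2 0 0 0 0" --pt "0 0 2 0 0 0 0" --pt "0 0 0 0 0 0 0" --pt "0 0 0 0 0 0 0"

```text
time: 6.45
tool_pos: [0.5582, -0.1752, 0.14]
tcp_rot: [[-0.893, 0.449, -0.004], [0.449, 0.893, 0.001], [0.004, -0.001, -1.0]]
wrist_force: [-0.3, -0.0, 0.8]
grip_width: 0.0002
gripper_force: 0.0
```

```bash
python3 - <<'E'
from h import *
cv2.imwrite("pics/s3.png",capture("side")["img"][100:400,150:550])
E
```

```text
(no output)
```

View pics/s3.png

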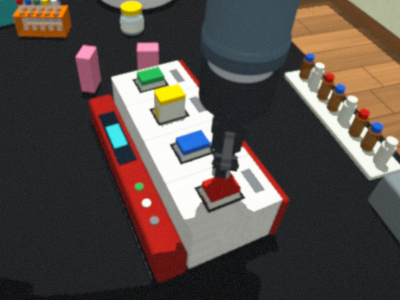

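The fingertips are centred over the red cap, at (222,185), and green is still down. Now I press red.

Call:
step_arm --pt "0 0 0.6 0 0 0 0" --pt "0 0 0.6 0 0 0 0" --pt "0 0 0.35 0 0 0 0" --pt "0 0 0.35 0 0 0 0" --pt "0 0 0.35 0 0 0 0" --pt "0 0 0.35 0 0 0 0" --pt "0 0 0.2 0 0 0 0" --pt "0 0 0 0 0 0 0" --pt "0 0 0 0 0 0 0" --pt "0 0 0 0 0 0 0"

```text
time: 7.33
tool_pos: [0.5599, -0.1757, 0.1135]
tcp_rot: [[-0.893, 0.449, 0.0], [0.449, 0.893, -0.0], [-0.0, 0.0, -1.0]]
wrist_force: [-1.6, 0.4, 3.9]
grip_width: 0.0002
gripper_force: 1.8
```

Call:
step_arm --pt "0 0 0.2 0 0 0 0" --pt "0 0 0 0 0 0 0" --pt "0 0 0 0 0 0 0"

```text
time: 7.58
tool_pos: [0.5598, -0.1756, 0.1113]
tcp_rot: [[-0.893, 0.449, 0.0], [0.449, 0.893, -0.0], [-0.0, -0.0, -1.0]]
wrist_force: [-0.5, 0.0, 3.1]
grip_width: -0.0
gripper_force: 1.9
```

Call:
step_arm --pt "0 0 -0.6 0 0 0 0" --pt "0 0 -1 0 0 0 0" --pt "0 0 -2 0 0 0 0" --pt "0 0 -3 0 0 0 0" --pt "0 0 -3 0 0 0 0" --pt "0 0 -2 0 0 0 0" --pt "0 0 0 0 0 0 0" --pt "0 0 0 0 0 0 0" --pt "0 0 0 0 0 0 0" --pt "0 0 0 0 0 0 0"

```text
time: 8.42
tool_pos: [0.5589, -0.1753, 0.2262]
tcp_rot: [[-0.894, 0.449, -0.002], [0.449, 0.894, 0.001], [0.002, -0.001, -1.0]]
wrist_force: [1.0, -0.3, -1.3]
grip_width: -0.0
gripper_force: 0.0
```

```bash
python3 - <<'E'
from h import *
s=readout.get_state(); print(s["time"],s["tool_pos"],s["wrist_force"],np.abs(s["dq"]).max())
cv2.imwrite("pics/s4.png",capture("side")["img"][100:400,150:550])
E
```

```text
8.4167 [ 0.55889812 -0.17527556  0.22615415] [ 1.002801   -0.31977483 -1.30212584] 0.007217162591250031
```

View pics/s4.png

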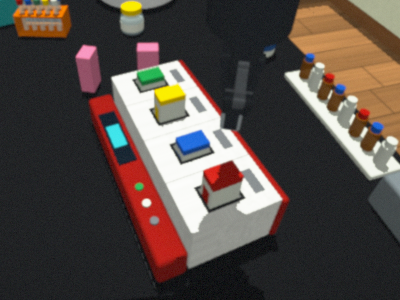

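Red stands raised at about (222,180), but the shading there looks odd. I'll check it enlarged before handing in.

```bash
python3 - <<'E'
from h import *
a=capture("side")["img"][250:330,320:430]; b=capture("top")["img"][130:280,270:490]
cv2.imwrite("pics/z5.png",np.vstack([cv2.resize(a,(412,300),interpolation=3),cv2.resize(b,(412,281),interpolation=3)]))
E
```

```text
(no output)
```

View pics/z5.png

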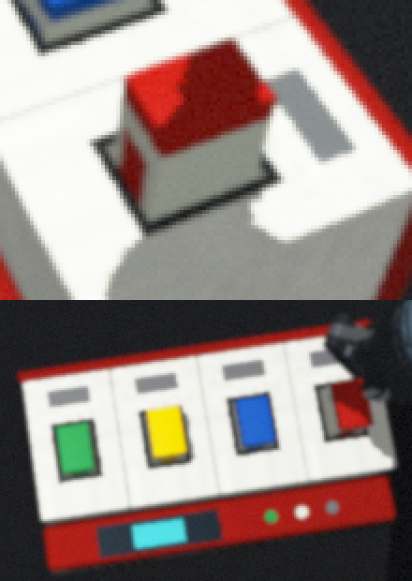

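The enlarged views show red upright and raised. The dark patches are gripper shadow and a label on the cartridge's side. Green and blue are down and yellow is raised.

```bash
python3 -c "
from cell import arm; print(arm.close_job())"
```

```text
the job is handed in; nothing more can be done
None
```

I pushed the green cartridge down until its catch held, then pressed the red one so its catch ejected it and it stands raised. Blue and yellow were left alone, and the job is handed in.

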